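# Shift the tube roller mixer into third gear

## Task

Put the tube roller mixer into third gear: pushing with the fingertips only, bring the gear lever to neutral, push it across to the right-hand leg of its H-shaped gate, and then forward (away from the robot) into the third slot until it is fully home, and leave it there. Push gently, never grip or pinch the lever, and do not run it back into the fourth slot, which is reverse. Leave the jar, stopper, bottles, beaker, rack and tray where they stand.

Things in the scene. Friction and masses are not known exactly. Their poses are not given: they have to be found in the camera images.
- mixer: Fixed roller mixer: white gear housing 250 mm deep, 290 wide, deck 112 high; a black roller bed adjoins its far side (to 326 mm beyond the origin, 310 wide, below 95 high). Origin on the table under the gate's centre; x = forward, away from the robot; y = left; z up. Place and yaw (within 0.35 rad) vary. One to four studs on the deck mark slots: 1 left forward, 2 left back, 3 right forward, 4 right back.
- gate_center (a point): Centre of the steel gate plate's top (120 x 122 mm plate, 114 mm above the table), axes as the mixer's. Its opening is an H: two legs along x, 16 mm wide, centred at y = +23 mm (left) and -23 mm (right), ending at x = +34 and -34 mm, joined midway by a 20 mm wide cross channel along y (neutral) between two round-cornered tongues.
- third_slot (a point): Closed forward end of the right-hand leg (third slot) at the plate's top: x +34, y -23 mm from gate_center. The stem, not the knob, goes there; with the lever home in the third slot the knob's centre is at x +50, y -43 mm from gate_center and 74 mm above it.
- gear_knob: Gear lever's black ball knob, diameter 38 mm; origin at the ball's centre, z up along the lever. A 10 mm steel stem runs down through the gate to a pivot 20 mm above the table under the gate's centre, 180 mm from the ball's centre. Tilts only, cannot be lifted. Starts anywhere along the left leg. About 2 N moves it; it stays where left; the gate guides it; the ends are rubber-buffered.
- gear_across (a joint): Sideways tilt of the lever, rad, about the mixer's x axis: 0 in the middle, about -0.25 in the left leg, +0.25 in the right leg (stops at -0.27 and +0.27). Knob centre y in the mixer's frame = -180 mm x cos(gear_fore) x sin(gear_across), about +-44 mm in the legs.
- gear_fore (a joint): Fore-and-aft tilt of the lever, rad: 0 in neutral (crossing is free within about +-0.05), +0.29 fully home forward (slots 1 and 3), -0.29 fully home back (slots 2 and 4). Knob centre in the mixer's frame: x = 180 mm x sin(gear_fore); height above the table 200 mm upright, about 187 mm in the end of a slot.
- sample_jar: Small capped jar, diameter 44, 48 mm high, standing loose on the deck's near left corner. Origin: centre of its underside. Not to be disturbed.
- stopper: Rubber stopper, diameter 28, 26 mm high, standing loose on the deck's far right corner. Origin: centre of its underside. Not to be disturbed.
- reagent_bottle: White bottle, diameter 64, 150 mm high, on the table close to the left of the mixer. Origin: centre of its underside. Not to be disturbed.
- beaker: Glass beaker, diameter 70, 85 mm high, on the table close to the right of the mixer. Origin: centre of its underside. Not to be disturbed.
- tube_rack: White rack with capped sample tubes, 70 x 160 mm, 102 mm high, on the table farther left. Origin: centre of its underside. Not to be disturbed.
- steel_tray: Shallow steel tray, 130 x 190 mm, 25 mm high, on the table farther right. Origin: centre of its underside. Not to be disturbed.
- small_bottle: Amber bottle, diameter 40, 75 mm high, on the table, near left. Origin: centre of its underside. Not to be disturbed.

How it is judged (in metres and radians):
On the way, in this order (a step that is already met when the one before it is completed fails the run):
1. the lever has been brought across, through neutral, into the right-hand leg (value of joint gear_across above 0.17 rad and value of joint gear_fore between -0.13 and 0.13 rad), for 0.02 s.
2. the lever is fully forward in the third slot (value of joint gear_across above 0.19 rad and value of joint gear_fore above 0.25 rad), for 0.2 s.
At the end, for the whole second after the job is handed in: The lever rests in the right-hand leg (gear_across above 0.19 rad), fully forward in the third slot (gear_fore above 0.25 rad, that is within about 7 mm of the knob's end position), at rest; the seven loose things are within 20 mm of where they stood (all of step 2 and velocity of joint gear_fore between -0.05 and 0.05 rad/s and distance of each of sample_jar, stopper, reagent_bottle, beaker, tube_rack, steel_tray, small_bottle from where it was at the start of the episode below 0.02 m); the robot touches nothing.
It fails at once if the lever is gripped or forced: more than 35 N between fingers and lever (contact force between the fingers and gear_knob above 35 N).
It fails at once if the lever is run into the fourth slot (reverse) (value of joint gear_across above 0.1 rad and value of joint gear_fore below -0.15 rad).
It fails at once if a loose thing is lifted, knocked or pushed more than 20 mm from its place (distance of any of sample_jar, stopper, reagent_bottle, beaker, tube_rack, steel_tray, small_bottle from where it was at the start of the episode above 0.02 m).
It also fails if it takes over 51 s, if anything falls off the work surface, if the arm or the gripper's body presses on something with over 40 N, if the wrist force passes 120 N, or if a joint passes its speed limit or range.

## Robot

A 6-joint arm with a two-finger parallel gripper is mounted at the origin on the work surface. World frame = base frame: x ahead of the robot, y to its left, z up, the work surface at z = 0. Lengths are in mm, angles in degrees, forces in N, time in s.
With the tool pointing down it reaches from about 300 to 875 mm from the base axis. Payload 6.4 kg.
Tool frame: the origin (TCP) lies midway between the tips of the shut fingers; the grasp point (between the pads) lies 19 mm behind it (arm.pinch_z is the distance from the TCP to the grasp point, in mm); y points along the fingers, x is the direction in which the jaws open and shut, and the axes are right-handed (so a half turn about y gives the same grasp; the last joint's range is limited). The gripper opens to 88 mm and grips with 3 to 60 N. Pads are 18 mm wide; open, the fingers measure 123 mm over their backs; the gripper's body (75 mm by 187 mm) begins 45 mm behind the grasp point.
Start: joints at [-85.674, 10.359, 92.074, -0, 77.567, -11.82], TCP at [159.915, -552.33, 238.714] pointing down, gripper open.
Joint ranges: [-171.53, 171.53], [-51.25, 118.39], [17.06, 147.69], [-65.23, 245.23], [0, 150.52], [-178.68, 178.68]. Speed limits (degrees/s): [147.25, 147.25, 172.46, 180, 180, 180].

## Interface

Orientations are given as a 3x3 rotation matrix whose columns are the frame's x, y, z axes.
In Python, from workcell import arm gives the robot as it stands.
- The arm moves only by the shell command python3 -m inch 'ROWS' [OPENING]. ROWS is JSON, a list that holds one entry, the list of rows, each a list of 4 numbers: the shift along the tool's x, y, z in m, then the turn about the tool's y in rad. In form: [[[x, y, z, roll], ...]]. A call has 1 to 12 rows; each row is the pose to reach, as a shift and turn from the pose commanded when the call began, along the tool's axes at that moment; what a row does not reach only later rows make up. A row lasts 1/12 s, in which the tool goes at most 41.7 mm and 7.16 degrees, less where a joint would pass 70% of its speed; a pose out of reach is approached as far as the arm can. A call with a gripper value outside its range is refused whole. OPENING is the opening, from 0 (shut) to 1 (fully open), set as the call begins (- or left out, the last holds). The fingers move at their own pace and stop on an object; the grip force is fixed at half the most. Time passes only in rows, so rows that repeat a pose let the fingers close. It gives the time, the measured TCP pose, the force and the opening at its end, in the units of the state.
- arm.sense(): the state, without advancing time (a new reading comes with each control period).
- arm.read_camera(name): name is "side" or "top" or "wrist"; returns (picture, depth): 480x640x3 uint8, red, green, blue; 480x640 float32, mm along the optical axis (not along the pixel's ray), 0 where there is no reading.
- arm.camera_info(name): a dict with "camera_matrix" (3x3 intrinsics, pixels), "xyz" and "orientation" of the camera in the world; the wrist camera has in their place "mount" (4x4, takes a point from camera to tool coordinates, whose origin is the TCP and whose axes are the tool frame's). Camera axes: x right, y up, looking along -z (the intrinsics and any distortion apply to the point x, -y, -z); pixel columns grow to the right and rows downward; lengths in mm; the calibration is good to about 2 mm. The wrist camera is an equidistant fisheye: a pixel r from the principal point sees the ray r / f radians off the axis. A picture is of the moment at which its call begins: read the wrist's pose just before it. camera_info takes no time and is no camera call.
- arm.hand_in(): hands the job in, once; it reports no verdict.
The state is a dict: "time_s": time; "joint_positions": joint angles; "joint_vel": joint speeds; "tau": joint torques, N m; "position": TCP position; "tool_rot": TCP orientation; "contact_force": force on the tool from outside, world axes, zero at the start; "wrist_torque": the same for the moment, N m; "opening": finger opening in mm.
Only numpy, scipy, OpenCV 4.12 (cv2) and the standard library are available. Lean on these libraries where they do the work, as an engineer would, in place of code of your own. Each camera call takes 0.05 s, during which the arm holds its last target.

## Working session

There is one attempt and no reset: what is moved stays moved. The work goes in short steps, Python scripts to look and compute and a shell command to move; the robot and the scene stay as the last step left them, time stands still between calls to the robot, and variables do not carry over. Pictures are saved under pics/ and viewed, and the job is handed in when it is done.

```bash
ls; mkdir -p pics; python3 - <<'E'
from workcell import arm
import cv2,numpy as np
s=arm.sense();print(s['time_s'],s['position'],np.round(s['tool_rot'],3),s['opening'])
for n in ['top','side']:
    p,d=arm.read_camera(n);cv2.imwrite(f'pics/{n}0.png',p[:,:,::-1]);np.save(f'{n}0.npy',d);print(n,arm.camera_info(n))
E
```

```text
pics
0.0 [ 159.87424824 -551.76581842  237.81490411] [[ 0.278 -0.     0.961]
 [-0.961  0.002  0.278]
 [-0.002 -1.     0.   ]] 88.24945939573446
top {'camera_matrix': array([[594.58593227,   0.        , 317.33119209],
       [  0.        , 594.58593227, 229.21266121],
       [  0.        ,   0.        ,   1.        ]]), 'xyz': array([ 214.83659368,  -16.93311912, 1622.75283216]), 'orientation': array([[ 0.06666996,  0.97465163, -0.2135634 ],
       [-0.99776539,  0.06606784, -0.00996357],
       [ 0.00439866,  0.21375044,  0.9768784 ]])}
side {'camera_matrix': array([[609.87776522,   0.        , 317.86150588],
       [  0.        , 609.87776522, 240.48432807],
       [  0.        ,   0.        ,   1.        ]]), 'xyz': array([-338.86466235, 1178.09378416, 1093.43576262]), 'orientation': array([[-0.80813404,  0.30252035, -0.50537196],
       [-0.58876822, -0.43890699,  0.67875816],
       [-0.01647313,  0.84607452,  0.53281004]])}
```

View pics/top0.png

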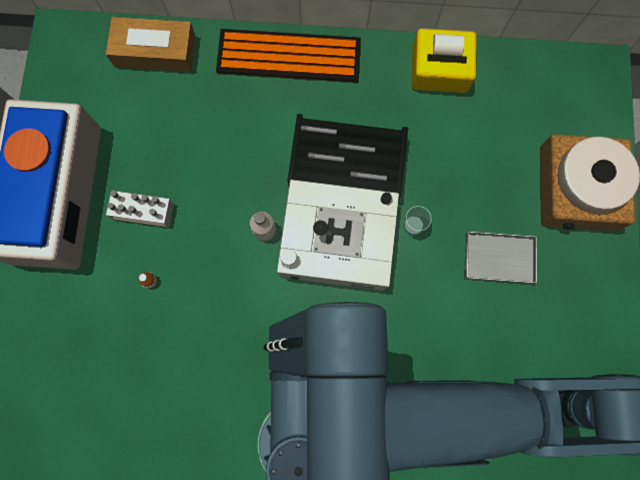

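View pics/side0.png

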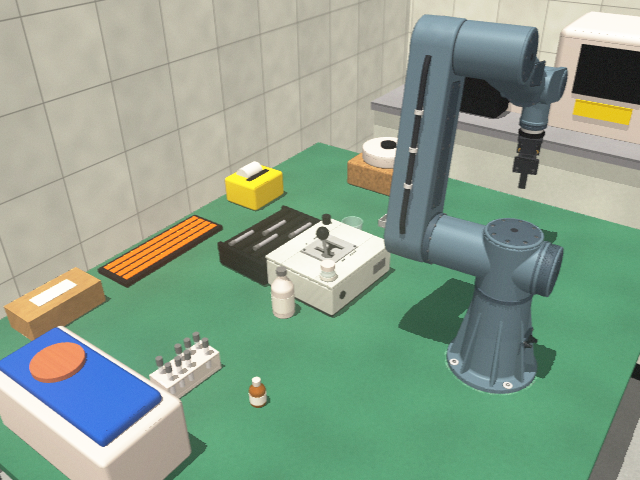

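```bash
cat > h.py <<'E'
from workcell import arm
import numpy as np,cv2
def pts(n,d):
    c=arm.camera_info(n);K=c['camera_matrix'];v,u=np.mgrid[:480,:640]
    P=np.stack([(u-K[0,2])/K[0,0]*d,-(v-K[1,2])/K[1,1]*d,-d],-1)
    return P@np.array(c['orientation']).T+c['xyz']
def proj(n,X):
    c=arm.camera_info(n);K=c['camera_matrix'];q=(np.asarray(X)-c['xyz'])@np.array(c['orientation'])
    return np.stack([K[0,2]+K[0,0]*q[...,0]/-q[...,2],K[1,2]-K[1,1]*q[...,1]/-q[...,2]],-1)
E
python3 - <<'E'
from h import *
im=cv2.imread('pics/top0.png')
cv2.imwrite('pics/topz.png',cv2.resize(im[170:300,260:440],None,fx=4.4,fy=4.4,interpolation=cv2.INTER_CUBIC))
P=pts('top',np.load('top0.npy'))
for u,v in [(292,182),(397,195),(390,288),(280,274),(320,228),(315,210),(366,212),(290,255),(386,195)]: print(u,v,P[v,u].round(1))
# deck top mask
m=(abs(P[...,2]-112)<8);m[:170]=0;m[300:]=0;m[:,:260]=0;m[:,410:]=0
n,l,st,_=cv2.connectedComponentsWithStats(m.astype(np.uint8));k=1+st[1:,4].argmax()
q=P[l==k][:,:2].astype(np.float32);r=cv2.minAreaRect(q);print(r,cv2.boxPoints(r))
im=cv2.imread('pics/side0.png')
cv2.imwrite('pics/sidez.png',cv2.resize(im[200:310,260:400],None,fx=5,fy=5,interpolation=cv2.INTER_CUBIC))
E
```

```text
292 182 [669.4  74.1 108. ]
397 195 [ 652.6 -205.4  107.9]
390 288 [ 4.187e+02 -2.097e+02  1.000e-01]
280 274 [426.8  88.5  74. ]
320 228 [527.   -8.8 210.8]
315 210 [596.9   8.1 109. ]
366 212 [ 599.5 -125.5  113.1]
290 255 [ 214.8  -16.9 1622.8]
386 195 [ 640.8 -172.8  142. ]
((542.0038452148438, -57.06645202636719), (290.15985107421875, 251.27418518066406), 86.49185180664062) [[ 407.72467 -194.18672]
 [ 658.528   -209.56232]
 [ 676.283     80.05382]
 [ 425.47968   95.42941]]
```

View pics/topz.png

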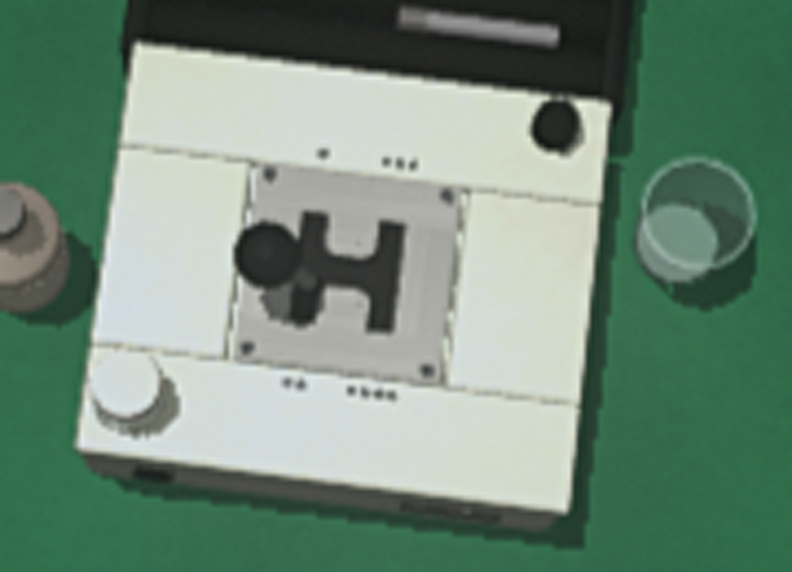

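View pics/sidez.png

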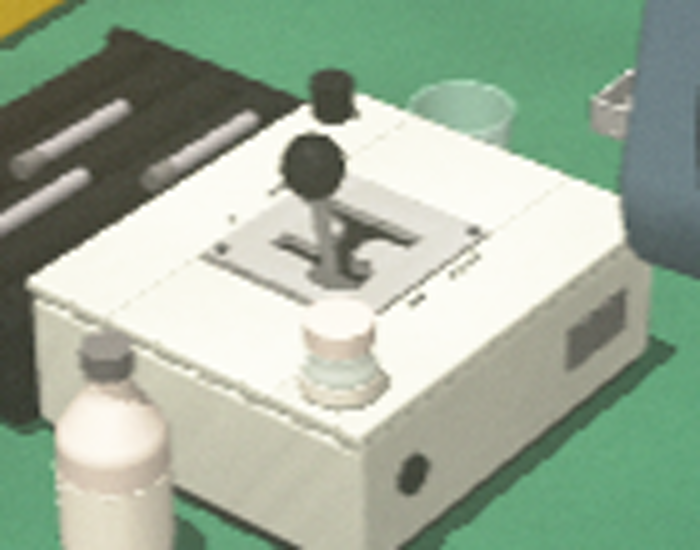

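```bash
cat >> h.py <<'E'
def ray(n,u,v,z):
    c=arm.camera_info(n);K=c['camera_matrix'];d=np.array(c['orientation'])@[(u-K[0,2])/K[0,0],-(v-K[1,2])/K[1,1],-1]
    return c['xyz']+d*(z-c['xyz'][2])/d[2]
E
python3 - <<'E'
from h import *
def r(a,b,z): return ray('top',260+(a+.5)/4.4-.5,170+(b+.5)/4.4-.5,z)
S=np.array([r(*q,115) for q in [(269,175),(447,194),(427,370),(247,348)]])[:,:2];print(S.round(1));c=S.mean(0);print('center',c)
f=(S[0]+S[1]-S[2]-S[3]);l=(S[0]+S[3]-S[1]-S[2]);print(np.degrees(np.arctan2(f[1],f[0])),np.degrees(np.arctan2(-l[0],l[1])))
for q in [(313,212),(395,222),(380,331),(300,322)]: print('legend',r(*q,114)[:2].round(1))
yaw=np.radians(-3.6);R=np.array([[np.cos(yaw),-np.sin(yaw)],[np.sin(yaw),np.cos(yaw)]])
k=r(268,254,194)[:2];print('knob',k,(k-c)@R)
P=pts('top',np.load('top0.npy'));m=(P[...,2]>180)&(abs(P[...,0]-540)<60)&(abs(P[...,1]+20)<70);print(m.sum(),P[m].mean(0),P[m].max(0))
k=P[m].mean(0)[:2];print((k-c)@R)
P=pts('side',np.load('side0.npy'));m=(P[...,2]>172)&(abs(P[...,0]-540)<60)&(abs(P[...,1]+20)<70);q=P[m].astype(float)
A=np.c_[2*q,np.ones(len(q))];x=np.linalg.lstsq(A,(q**2).sum(1),rcond=None)[0];print('sphere side',x[:3],np.sqrt(x[3]+x[:3]@x[:3]))
E
```

```text
[[ 598.    -6.9]
 [ 593.6 -113.1]
 [ 486.9 -106.8]
 [ 492.9   -0.9]]
center [542.84829612 -56.94873308]
-3.322679604510722 -2.8035995033238508
legend [577.5 -34.4]
legend [574.7 -83.3]
legend [508.4 -78.1]
legend [510.6 -30.9]
knob [532.42525063  -9.88452647] [-13.35766398  46.31686771]
185 [528.76025583  -9.39393464 205.31700816] [548.85286204   8.81157452 218.61862362]
[-17.04623126  46.57636455]
sphere side [528.02910717  -5.9399679  194.19752585] 16.609664856847147
```

```bash
python3 -m inch '[[[-0.027,-0.01,0.028,0.03],[-0.054,-0.02,0.057,0.06],[-0.081,-0.02,0.086,0.09],[-0.108,-0.02,0.115,0.12],[-0.135,-0.02,0.143,0.15],[-0.162,-0.02,0.172,0.18],[-0.189,-0.02,0.2,0.21],[-0.216,-0.02,0.23,0.24],[-0.243,-0.02,0.258,0.27],[-0.27,-0.02,0.287,0.3],[-0.298,-0.02,0.316,0.339],[-0.325,-0.02,0.345,0.339]]]' 0
cat >> h.py <<'E'
C=np.array([542.8,-57.]);YAW=np.radians(-3.3)
def st():
    s=arm.sense();R=np.array(s['tool_rot']);p=np.array(s['position']);c,n=np.cos(YAW),np.sin(YAW)
    M=np.array([[c,-n],[n,c]])
    print('t',s['time_s'],'world',p.round(1),'mixer',((p[:2]-C)@M).round(1),'toolx in mixer',(R[:2,0]@M).round(3),'yz',R[:,1].round(3),'F mixer',(s['contact_force'][:2]@M).round(2),np.round(s['contact_force'][2],2),s['opening'])
    return s,M
def to(mx,my,z):
    s,M=st();R=np.array(s['tool_rot']);w=np.r_[C+M@[mx,my],z];print('tool shift',((w-s['position'])@R/1000).round(4))
E
python3 -c "
from h import *
to(-65,46,240)"
```

```text
time_s: 1.1
position: [401.3, -142.2, 258.6]
tool_rot: [[-0.059, 0.0, 0.998], [-0.998, -0.0, -0.059], [0.0, -1.0, 0.0]]
contact_force: [2.2, -1.5, 0.3]
opening: 10.0
t 1.1 world [ 401.3 -142.2  258.6] mixer [-136.4  -93.2] toolx in mixer [-0.002 -1.   ] yz [ 0. -0. -1.] F mixer [ 2.32 -1.34] 0.26 9.96719673575272
tool shift [-0.1393  0.0186  0.0711]
```

```bash
python3 -m inch '[[[-0.035,0,0.018,0],[-0.07,0,0.035,0],[-0.105,0,0.053,0],[-0.139,0,0.068,0],[-0.139,0.03,0.068,0],[-0.139,0.06,0.068,0],[-0.139,0.074,0.068,0],[-0.139,0.074,0.068,0],[-0.139,0.074,0.068,0]]]' 0
python3 - <<'E'
from h import *
st()
for n in ['wrist','top']:
    p,d=arm.read_camera(n);cv2.imwrite(f'pics/{n}1.png',p[:,:,::-1]);np.save(f'{n}1.npy',d)
p,d=arm.read_camera('side');cv2.imwrite('pics/side1.png',cv2.resize(p[180:310,260:420,::-1],None,fx=4.5,fy=4.5))
E
```

```text
time_s: 1.85
position: [476.1, -9.1, 184.1]
tool_rot: [[-0.057, -0.002, 0.998], [-0.998, 0.001, -0.057], [-0.001, -1.0, -0.002]]
contact_force: [-0.3, -0.2, 0.3]
opening: 0.1
t 1.85 world [476.1  -9.1 184.1] mixer [-69.3  44. ] toolx in mixer [ 0.001 -1.   ] yz [-0.002  0.001 -1.   ] F mixer [-0.3  -0.24] 0.25 0.1282275371596672
```

View pics/wrist1.png

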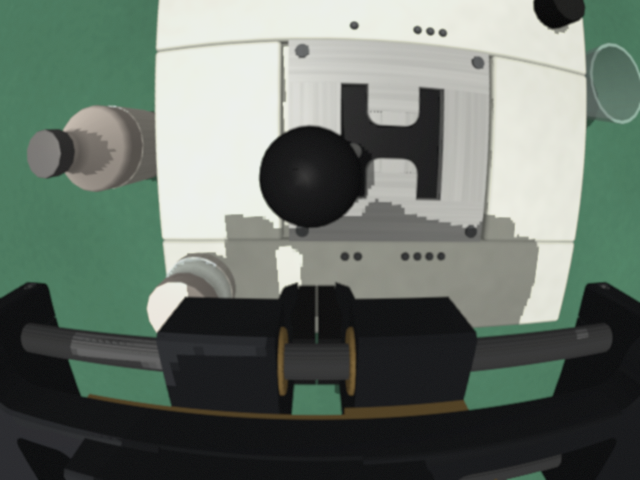

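View pics/side1.png

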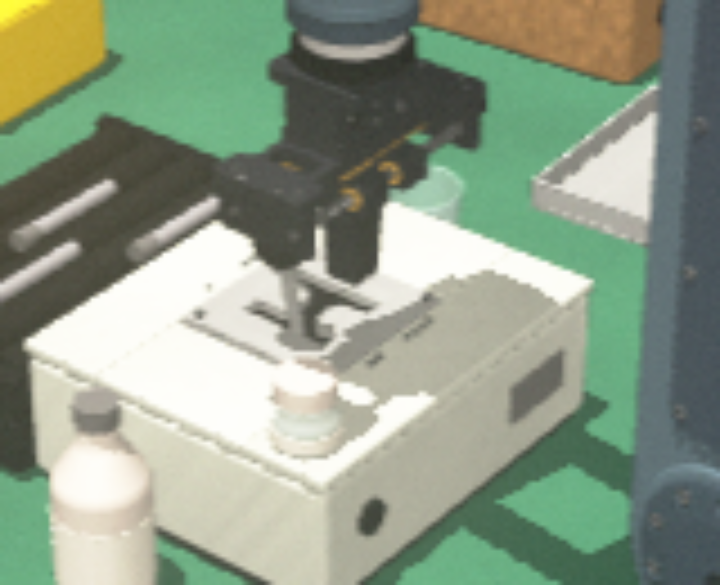

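```bash
cat >> h.py <<'E'
def knob(d,img,tag=''):
    # wrist fisheye: fit black blob with depth -> sphere
    s=arm.sense();c=arm.camera_info('wrist');K=np.array(c['camera_matrix']);v,u=np.mgrid[:480,:640]
    a=(u-K[0,2])/K[0,0];b=(v-K[1,2])/K[1,1];r=np.hypot(a,b)+1e-9
    x=np.tan(r)*a/r;y=np.tan(r)*b/r
    P=np.stack([x*d,-y*d,-d],-1);Mt=np.array(c['mount'])
    P=P@Mt[:3,:3].T+Mt[:3,3];P=P@np.array(s['tool_rot']).T+s['position']
    cc,n=np.cos(YAW),np.sin(YAW);M=np.array([[cc,-n],[n,cc]])
    Q=P.copy();Q[...,:2]=(P[...,:2]-C)@M
    m=(Q[...,2]>170)&(Q[...,2]<230)&(d>0)&(img.max(-1)<45)&(abs(Q[...,0])<80)&(abs(Q[...,1])<80)&(v<285)
    q=Q[m].astype(float)
    # fix radius: iterate
    from scipy.optimize import least_squares
    f=least_squares(lambda c:np.linalg.norm(q-c,axis=1)-19,q.mean(0)-[0,0,12],loss='soft_l1')
    print(tag,len(q),'knob mixer',f.x.round(1),'rms',np.sqrt((f.fun**2).mean()).round(2));return Q
E
python3 - <<'E'
from h import *
p=cv2.imread('pics/wrist1.png');d=np.load('wrist1.npy')
print(arm.camera_info('wrist'))
Q=knob(d,p)
for u,v in [(302,51),(477,62),(471,231),(302,231),(310,177),(355,90),(430,95),(428,195)]: print(u,v,Q[v,u].round(1))
E
```

```text
{'camera_matrix': array([[371.64829954,   0.        , 316.23854438],
       [  0.        , 371.64829954, 241.8876009 ],
       [  0.        ,   0.        ,   1.        ]]), 'mount': array([[ 9.99999770e-01,  9.20425039e-05, -6.72395677e-04,
         1.35724897e+00],
       [-6.72611153e-04,  2.66463816e-01, -9.63844688e-01,
        -1.45903108e+02],
       [ 9.04544392e-05,  9.63844918e-01,  2.66463816e-01,
         6.75648040e+01],
       [ 0.00000000e+00,  0.00000000e+00,  0.00000000e+00,
         1.00000000e+00]])}
 7715 knob mixer [-13.   44.4 195.5] rms 0.64
302 51 [ 53.6  49.9 117.8]
477 62 [ 53.8 -55.5 118.2]
471 231 [-51.7 -55.2 119.1]
302 231 [-52.4  50.3 118.1]
310 177 [-11.4  43.9 214.4]
355 90 [ 32.3  18.4 105.2]
430 95 [ 31.5 -28.2 106.7]
428 195 [-31.6 -28.8 106.1]
```

```bash
python3 -m inch '[[[0,0,0.008,0],[0,0,0.016,0],[0,0,0.022,0],[0,0,0.025,0],[0,0,0.028,0],[0,0,0.031,0],[0,0,0.034,0],[0,0,0.037,0],[0,0,0.039,0],[0,0,0.04,0],[0,0,0.04,0],[0,0,0.04,0]]]' 0
cat > look.py <<'E'
from h import *
import sys
st();p,d=arm.read_camera('wrist');cv2.imwrite(f'pics/{sys.argv[1]}.png',p[:,:,::-1]);knob(d,p)
E
python3 look.py w2
```

```text
time_s: 3.0
position: [516.7, -11.5, 184.7]
tool_rot: [[-0.057, -0.0, 0.998], [-0.998, 0.0, -0.057], [-0.0, -1.0, -0.0]]
contact_force: [-1.8, 1.0, 0.7]
opening: 0.2
t 3.0 world [516.7 -11.5 184.7] mixer [-28.7  43.9] toolx in mixer [ 0. -1.] yz [-0.  0. -1.] F mixer [-1.85  0.85] 0.75 0.23758823732033105
 6685 knob mixer [ -2.1  45.1 193.5] rms 0.46
```

View pics/w2.png

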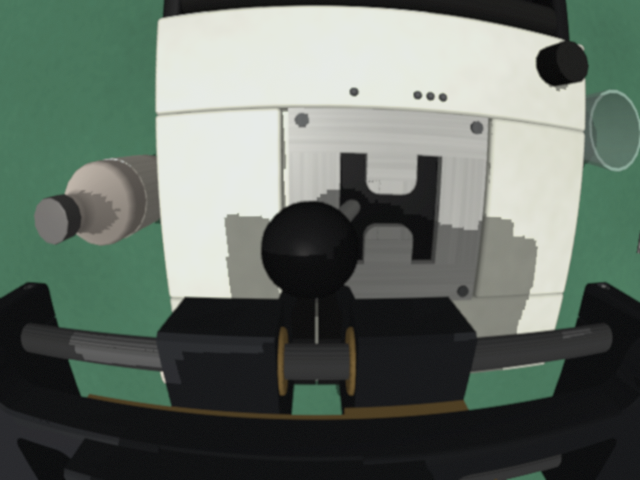

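```bash
python3 -m inch '[[[0,0,0.002,0],[0,0,0.003,0],[0,0,0.003,0],[0,0,-0.01,0],[0,0,-0.02,0],[-0.025,0,-0.02,0],[-0.05,0,-0.02,0],[-0.052,0,0.01,0],[-0.052,0,0.029,0],[-0.052,0,0.029,0]]]' 0
python3 look.py w3
```

```text
time_s: 3.88
position: [551.3, 38.4, 185.2]
tool_rot: [[-0.057, 0.003, 0.998], [-0.998, -0.001, -0.057], [0.001, -1.0, 0.003]]
contact_force: [-0.2, 0.5, -0.9]
opening: 0.4
t 3.8833 world [551.3  38.4 185.2] mixer [ 3.  95.7] toolx in mixer [ 0.001 -1.   ] yz [ 0.003 -0.001 -1.   ] F mixer [-0.24  0.5 ] -0.89 0.3519832364742737
 660 knob mixer [ -0.9  45.  193.5] rms 0.36
```

View pics/w3.png

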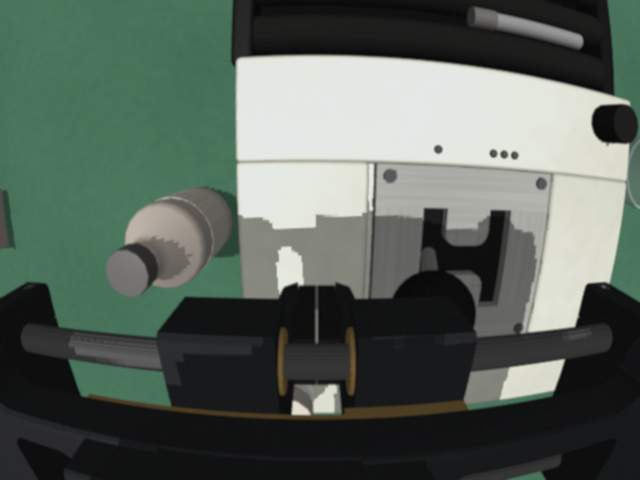

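```bash
python3 -m inch '[[[0.006,0,-0.003,0],[0.012,0,-0.003,0],[0.015,0,-0.003,0],[0.018,0,-0.003,0],[0.022,0,-0.003,0],[0.027,0,-0.003,0],[0.032,0,-0.003,0],[0.037,0,-0.003,0],[0.042,0,-0.003,0],[0.046,0,-0.003,0],[0.048,0,-0.003,0],[0.048,0,-0.003,0]]]' 0
python3 look.py w4
```

```text
time_s: 4.93
position: [542.8, -9.9, 184.5]
tool_rot: [[-0.058, -0.0, 0.998], [-0.998, -0.001, -0.058], [0.001, -1.0, -0.0]]
contact_force: [0.3, 0.0, -0.2]
opening: 0.5
t 4.9333 world [542.8  -9.9 184.5] mixer [-2.7 47. ] toolx in mixer [-0. -1.] yz [-0.    -0.001 -1.   ] F mixer [0.3  0.04] -0.21 0.4944000656738883
 1314 knob mixer [  0.6  11.9 199.5] rms 1.3
```

View pics/w4.png

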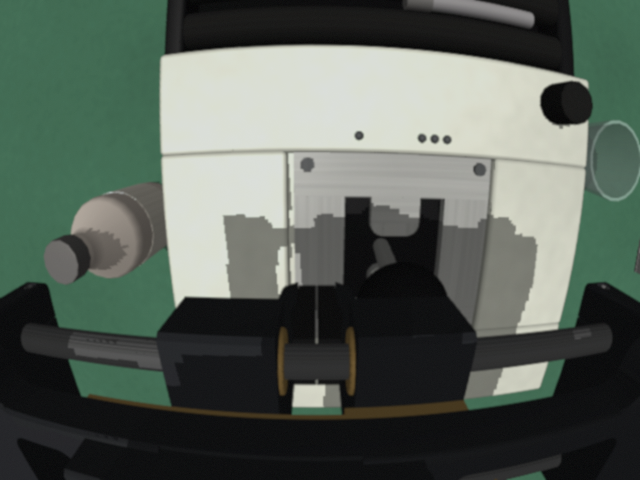

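```bash
python3 -m inch '[[[0.005,0,0.002,0],[0.01,0,0.002,0],[0.015,0,0.002,0],[0.021,0,0.002,0],[0.027,0,0.002,0],[0.033,0,0.002,0],[0.039,0,0.002,0],[0.044,0,0.002,0],[0.049,0,0.002,0],[0.053,0,0.002,0],[0.056,0,0.002,0],[0.056,0,0.002,0]]]' 0
python3 look.py w5
```

```text
time_s: 5.98
position: [541.5, -65.8, 184.5]
tool_rot: [[-0.058, -0.0, 0.998], [-0.998, -0.0, -0.058], [0.0, -1.0, -0.0]]
contact_force: [-0.3, -1.2, -0.2]
opening: 0.7
t 5.9833 world [541.5 -65.8 184.5] mixer [-0.8 -8.9] toolx in mixer [-0. -1.] yz [-0. -0. -1.] F mixer [-0.22 -1.24] -0.24 0.665936374581979
 1132 knob mixer [  0.8 -43.6 195.2] rms 1.66
```

View pics/w5.png

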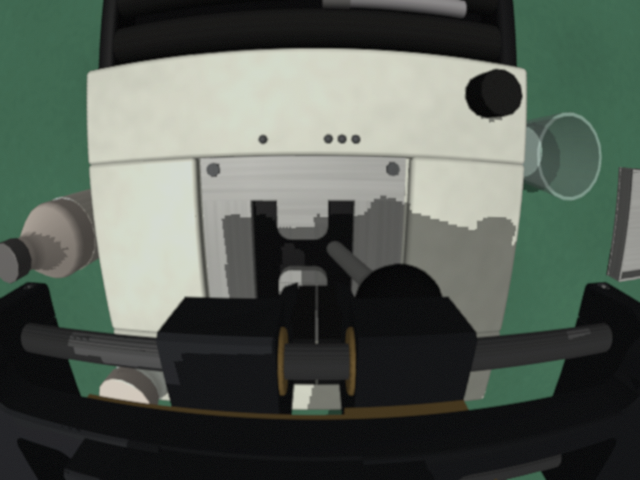

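```bash
python3 -m inch '[[[0.002,0,0,0],[0.004,0,0,0],[0.004,0,0,0],[-0.006,0,0,0],[-0.015,0,0,0],[-0.015,0,-0.03,0],[-0.015,0,-0.058,0],[0.01,0,-0.058,0],[0.036,0,-0.058,0],[0.036,0,-0.058,0],[0.036,0,-0.058,0]]]' 0
python3 look.py w6
```

```text
time_s: 6.95
position: [481.9, -97.9, 185.1]
tool_rot: [[-0.059, 0.001, 0.998], [-0.998, -0.0, -0.059], [0.0, -1.0, 0.001]]
contact_force: [-0.3, -0.6, 0.2]
opening: 0.5
t 6.95 world [481.9 -97.9 185.1] mixer [-58.4 -44.4] toolx in mixer [-0.001 -1.   ] yz [ 0.001 -0.    -1.   ] F mixer [-0.27 -0.61] 0.22 0.4740400689707968
 7897 knob mixer [  0.7 -46.3 193.8] rms 0.68
```

View pics/w6.png

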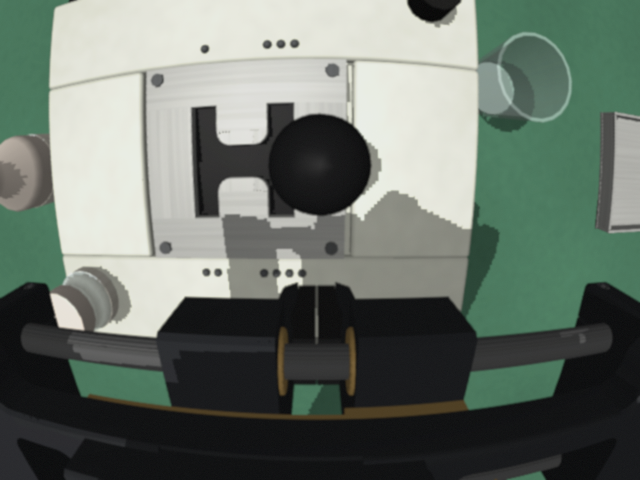

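```bash
python3 -m inch '[[[0.001,0.007,0.012,0],[0.001,0.007,0.024,0],[0.001,0.007,0.03,0],[0.001,0.007,0.034,0],[0.001,0.007,0.039,0],[0.001,0.007,0.044,0],[0.001,0.007,0.049,0],[0.001,0.007,0.054,0],[0.001,0.007,0.059,0],[0.001,0.007,0.064,0],[0.001,0.007,0.068,0],[0.001,0.007,0.068,0]]]' 0
python3 look.py w7
```

```text
time_s: 8.0
position: [550.1, -102.8, 177.5]
tool_rot: [[-0.057, 0.0, 0.998], [-0.998, 0.0, -0.057], [-0.0, -1.0, 0.0]]
contact_force: [-0.6, 1.4, -0.5]
opening: 0.8
t 8.0 world [ 550.1 -102.8  177.5] mixer [ 10.  -45.3] toolx in mixer [ 0. -1.] yz [ 0.  0. -1.] F mixer [-0.7   1.41] -0.52 0.8246496250851496
 6700 knob mixer [ 35.9 -46.2 190.3] rms 0.47
```

```bash
python3 -m inch '[[[0,0,0.003,0],[0,0,0.006,0],[0,0,0.008,0],[0,0,0.01,0],[0,0,0.011,0],[0,0,0.012,0],[0,0,0.013,0],[0,0,0.014,0],[0,0,0.014,0]]]' 0
python3 look.py w8
```

```text
time_s: 8.8
position: [563.6, -103.4, 177.7]
tool_rot: [[-0.057, 0.0, 0.998], [-0.998, 0.0, -0.057], [-0.0, -1.0, -0.0]]
contact_force: [-0.9, 2.1, -1.5]
opening: 0.5
t 8.8 world [ 563.6 -103.4  177.7] mixer [ 23.5 -45.1] toolx in mixer [ 0. -1.] yz [ 0.  0. -1.] F mixer [-1.01  2.04] -1.52 0.45577837834547574
 6575 knob mixer [ 49.5 -45.4 186.9] rms 0.47
```

View pics/w8.png

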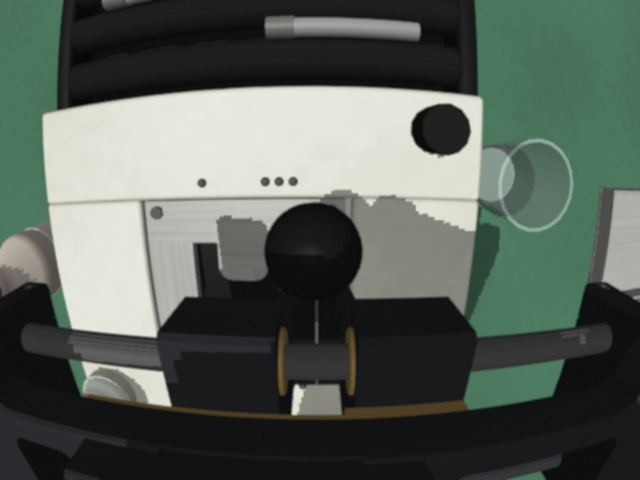

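```bash
python3 -m inch '[[[0,0,0.001,0],[0,0,0.002,0],[0,0,0.002,0],[0,0,0.002,0]]]' 0
python3 look.py w9
```

```text
time_s: 9.18
position: [565.2, -103.5, 177.5]
tool_rot: [[-0.057, -0.001, 0.998], [-0.998, 0.0, -0.057], [-0.0, -1.0, -0.001]]
contact_force: [-3.3, 0.5, -1.6]
opening: 0.2
t 9.1833 world [ 565.2 -103.5  177.5] mixer [ 25.  -45.1] toolx in mixer [ 0. -1.] yz [-0.001  0.    -1.   ] F mixer [-3.36  0.3 ] -1.61 0.20798496975527503
 6364 knob mixer [ 50.1 -45.4 186.8] rms 0.47
```

```bash
python3 -m inch '[[[0,0,0.001,0],[0,0,0.002,0],[0,0,0.002,0],[0,0,-0.006,0],[0,0,-0.02,0],[0,0,-0.045,0],[0,0,-0.045,0],[0,0,-0.045,0],[0,0,-0.045,0]]]' 0
python3 look.py w10; python3 - <<'E'
from h import *
p,d=arm.read_camera('top');cv2.imwrite('pics/top2.png',p[:,:,::-1])
E
```

```text
time_s: 9.98
position: [522.0, -101.6, 178.9]
tool_rot: [[-0.058, 0.004, 0.998], [-0.998, -0.001, -0.058], [0.001, -1.0, 0.004]]
contact_force: [0.5, -0.7, -0.1]
opening: 0.5
t 9.9833 world [ 522.  -101.6  178.9] mixer [-18.2 -45.7] toolx in mixer [-0. -1.] yz [ 0.004 -0.001 -1.   ] F mixer [ 0.53 -0.68] -0.14 0.5093003345596534
 7703 knob mixer [ 50.2 -45.3 186.5] rms 1.23
```

View pics/w10.png

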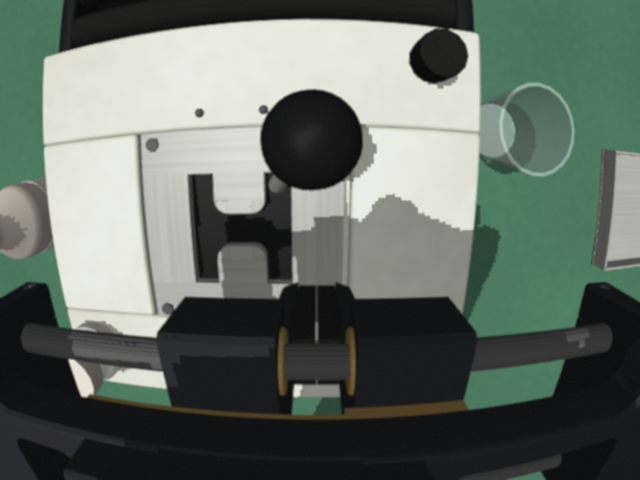

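View pics/top2.png

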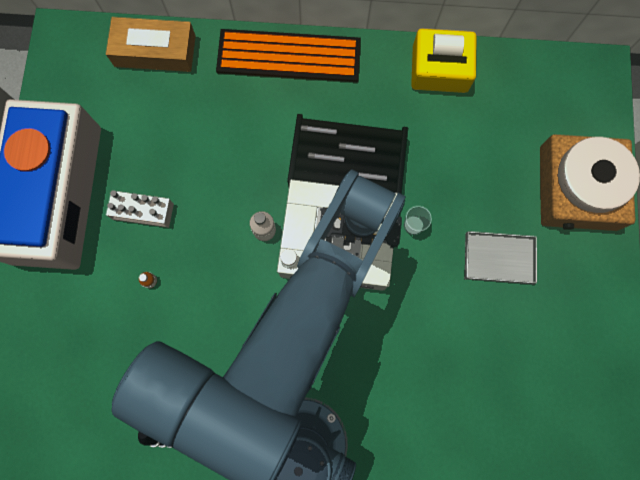

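The knob reads x +50, height 186.5 mm, and its stem (about pixel 278,183) sits at the forward end of the right leg. The other objects haven't moved. I'll raise the arm clear, check again, and hand in.

```bash
python3 -m inch '[[[0,-0.02,-0.02,0],[0,-0.05,-0.03,0],[0,-0.06,-0.03,0],[0,-0.06,-0.03,0],[0,-0.06,-0.03,0],[0,-0.06,-0.03,0],[0,-0.06,-0.03,0]]]' 0
python3 look.py w11; python3 -c "
from workcell import arm
print(arm.hand_in())"
```

```text
time_s: 10.67
position: [490.4, -99.0, 236.1]
tool_rot: [[-0.057, -0.002, 0.998], [-0.998, 0.001, -0.057], [-0.001, -1.0, -0.002]]
contact_force: [-0.2, -0.1, -0.2]
opening: 0.5
t 10.6667 world [490.4 -99.  236.1] mixer [-49.9 -45. ] toolx in mixer [ 0.001 -1.   ] yz [-0.002  0.001 -1.   ] F mixer [-0.19 -0.12] -0.18 0.5176739205083299
 3755 knob mixer [ 50.  -45.4 186.8] rms 0.52
the job is handed in; nothing more can be done
None
```

The mixer is in third gear, and I handed the job in at about 10.7 s. With the fingers shut, I pushed the lever forward to neutral, across into the right-hand leg, then forward into the third slot, and lifted the arm clear.

- **Lever position:** The last wrist-camera fit put the knob at about x +49, y −43 mm from the gate centre, 187 mm above the table. That is a fore tilt of about 0.28 rad and an across tilt of about 0.25 rad. The nominal home position is +50, −43 mm and 188 mm. The knob did not move when I backed the fingers off.
- **Fourth slot:** After the crossing the knob stayed at neutral or forward of it in every picture, so it did not go into reverse.
- **Force:** The highest reading I saw was about 3.4 N, but I only sampled between moves. The final 2 mm press was not sampled at its peak. With the arm clear it read about 0.3 N.
- **Other objects:** I compared the top view before and after by eye, and nothing had visibly moved. In the after view the arm covered the stopper and the gate, but the stopper looked in place in the wrist view.
- **Disagreement:** The wrist and top cameras put the gate centre about 2.6 mm apart sideways. I took the wrist reading, which is the one used above.

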